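Post a cuvette case through the flap of a sample chute

ROBOT

A 6-joint arm with a two-finger parallel gripper is mounted at the origin on a cart in front of the work surface, level with it; the furniture and walls round the work are solid. World frame = base frame: x ahead of the robot, y to its left, z up, the work surface at z = 0. Lengths are in m, angles in rad, forces in N, time in s.
With the tool pointing down it reaches from about 0.325 to 0.9 m from the base axis. Payload 6.1 kg.
Tool frame: the origin (TCP) lies on the centre line of the jaws, within the pads' length; the fingertips stand 19 mm ahead of it and the grasp point (between the pads) is the TCP; x points along the fingers, y is the direction in which the jaws open and shut, and the axes are right-handed (so a half turn about x gives the same grasp; the last joint's range is limited). The gripper opens to 87 mm and grips with 3 to 60 N. Pads are 19 mm wide; open, the fingers measure 117 mm over their backs; the gripper's body (75 mm by 190 mm) begins 51 mm behind the grasp point.
Start: joints at [1.008, 0.22, 1.526, -0, 1.395, -0.126], TCP at [0.264, 0.566, 0.242] pointing down, gripper open.
Joint ranges: [-2.98, 2.98], [-0.91, 2.08], [0.09, 2.57], [-1.24, 4.39], [0.2, 2.65], [-2.68, 2.68]. Speed limits (rad/s): [2.57, 2.57, 3.01, 3.14, 3.14, 3.14].

INTERFACE

Orientations are given as a unit quaternion [w, x, y, z].
In Python, from plant import robot gives the robot as it stands.
- The arm moves only by the shell command python3 -m creep 'ROWS'. ROWS is JSON, one flat list of numbers, 7 for each row, row after row: the shift along the tool's x, y, z in mm, then the turn, a rotation vector about the tool's x, y, z in rad, then the opening, from 0 (shut) to 1 (fully open). In form: [dx, dy, dz, ax, ay, az, jaw, dx, dy, dz, ax, ay, az, jaw, ...]. A call has 1 to 10 rows; each row is the pose to reach, as a shift and turn from the pose measured when the call began, along the tool's axes at that moment; what a row does not reach only later rows make up. A row lasts 1/8 s, in which the tool goes at most 62.5 mm and 10.7 degrees, less where a joint would pass 70% of its speed; a pose out of reach is approached as far as the arm can. A call with a gripper value outside its range is refused whole. The fingers move at their own pace and stop on an object; the grip force is fixed at half the most. Time passes only in rows, so rows that repeat a pose let the fingers close. It gives the time, the measured TCP pose, the force and the opening at its end, in the units of the state.
- robot.sense(): the state, without advancing time (a new reading comes with each control period).
- robot.snapshot(name): name is "scene" or "side" or "wrist"; returns (picture, depth): 400x640x3 uint8, red, green, blue; 400x640 float32, m along the optical axis (not along the pixel's ray), 0 where there is no reading.
- robot.get_calibration(name): a dict with "camera_matrix" (3x3 intrinsics, pixels), "R" (3x3) and "t" (3): a world point X has camera coordinates R X + t; the wrist camera has in their place "mount" (4x4, takes a point from camera to tool coordinates, whose origin is the TCP and whose axes are the tool frame's). Camera axes: x right, y down, z forward; pixel columns grow to the right and rows downward; lengths in m; the calibration is good to about 2 mm. A picture is of the moment at which its call begins: read the wrist's pose just before it. get_calibration takes no time and is no camera call.
- robot.hand_in(): hands the job in, once; it reports no verdict.
The state is a dict: "t": time; "joints": joint angles; "joint_vel": joint speeds; "tau": joint torques, N m; "ee_pos": TCP position; "tool_rot": TCP orientation; "contact_force": force on the tool from outside, world axes, zero at the start; "ft_torque": the same for the moment, N m; "finger_gap": finger opening in m.
Only numpy, scipy, OpenCV 4.12 (cv2) and the standard library are available. Lean on these libraries where they do the work, as an engineer would, in place of code of your own. Each camera call takes 0.05 s, during which the arm holds its last target. There are 200 camera calls.

TASK

Push the black cuvette case along its steel feed lane with your fingertips so that it swings the hanging flap open, slides through and drops fully into the chute box behind. Then draw back so that the flap falls shut behind it. Only push, gently: do not grip or lift the case, and leave the other things on the worktop where they stand.

Things in the scene. Friction and masses are not known exactly. Their poses are not given: they have to be found in the camera images.
- chute: Fixed sample chute. Origin on the worktop under the middle of the flap opening; x = the way the case goes in (lane, flap, box), y to the left of that, z up. A level polished steel feed lane, lies at z = 100 mm from x = -169 to 0, 182 wide. White box behind, x = -6 to 129, 100 wide, top at z = 185 with a clear cover, inside of its back wall at x = 125.
- opening (a point): Middle of the threshold of the opening, at x = 0, y = 0, z = 100 mm of the chute, level with the lane. The opening is 90 mm wide and the flap hangs in it; the white lintel above it spans z = 174 to 184, x = -6 to 0 of the chute.
- rail_mouth (a point): Middle of the mouth between the two guide rails, on the lane at x = -117 mm of the chute. The rails stand 24 mm high, 4 thick: about 169 mm apart here, closing in straight lines to 90 mm at x = -30 and then parallel up to the opening.
- slope_edge (a point): Middle of the upper edge of the box's sloping floor, at x = 5, z = 100 mm of the chute. From here the floor falls at 38 degrees: once more than half of the case is past this edge it tips and slides by its own weight down to the back wall, ending with its centre at about x = 76 mm.
- flap (a joint): Plain aluminium gravity flap, 84 wide, 64 high, 40 g, hung from an axle along y at x = 3, z = 170 mm of the chute. 0 = hangs shut (its stop); grows to 1.45 rad as its lower edge swings into the box (+x). It swings only inwards and falls shut when let go.
- flap_edge (a point): Middle of the flap's lower edge (6 mm above the lane when shut).
- case_center (a point): Centre (half-way up) of the loose closed black cuvette case, 70 (its x) x 96 (its y) x 36 mm high, 0.1 to 0.2 kg. It starts flat on the lane before the flap, its y axis pointing roughly back along the lane (against the chute's x), askew by up to 0.2 rad, up to 14 mm off the lane's middle. Between the parallel rails it has 20 mm of room in all.
- case: The same black case; its origin is the centre of its underside.
- vial_a: Standing sample vial, diameter 27, 68 high, on the worktop left of the lane; leave alone. Origin under its middle.
- vial_b: Standing sample vial, diameter 27, 68 high, on the worktop right of the lane; leave alone. Origin under its middle.
- cap: Screw cap, diameter 37, 18 high, on the worktop right of the chute box; leave alone. Origin under its middle.
- bottle: Square white bottle, 54 x 54 x 103, at the right; leave alone. Origin under its middle.
- glass_beaker: Glass beaker, diameter 55, 71 high, at the right; leave alone. Origin under its middle.
- mouse: Black computer mouse, 62 x 112 x 41, far back behind the chute; leave alone. Origin under its middle.
There are look-alikes about, which are no part of the job. Of the things that look like the case, the larger one is meant.

How it is judged:
On the way, in this order (a step that is already met when the one before it is completed fails the run):
1. the case stands in the opening and holds the flap open (more than 0.5 rad) (value of joint flap above 0.5 rad and x of case_center in the frame of chute above -0.035 m), for 0.1 s.
2. the whole case is past the flap (x of case_center in the frame of chute above 0.06 m), for 0.2 s.
At the end, for the whole second after the job is handed in: The case rests in the chute box, its centre more than 60 mm past the opening and less than 95 mm above the worktop, and the flap hangs shut (within 0.06 rad) (x of case_center in the frame of chute between 0.06 and 0.12 m and z of case_center in the frame of chute below 0.095 m and value of joint flap below 0.06 rad and linear speed of case below 0.01 m/s); the robot touches nothing.
It fails at once if the case is lifted more than 14 mm off the lane (z of case_center in the frame of chute above 0.132 m).
It fails at once if the case is gripped or pushed harder than 25 N (contact force between the fingers and case above 25 N).
It fails at once if another thing on the worktop is moved more than 20 mm (distance of any of vial_a, vial_b, cap, bottle, glass_beaker, mouse from where it was at the start of the episode above 0.02 m).
It also fails if it takes over 37 s, if anything falls off the work surface, if the arm or the gripper's body presses on something with over 40 N, if the wrist force passes 120 N, or if a joint passes its speed limit or range.

## Working session

There is one attempt and no reset: what is moved stays moved. The work goes in short steps, Python scripts to look and compute and a shell command to move; the robot and the scene stay as the last step left them, time stands still between calls to the robot, and variables do not carry over. Pictures are saved under pics/ and viewed, about 8 in all and at most 12, crops included, and the job is handed in when it is done.

```bash
mkdir -p pics; ls; python3 - <<'E'
from plant import robot
import cv2,numpy as np
s=robot.sense();print(s['t'],s['ee_pos'],s['tool_rot'],s['finger_gap'])
for n in('scene','side'):
    p,d=robot.snapshot(n);cv2.imwrite(f'pics/{n}0.png',p[:,:,::-1]);np.save(f'pics/{n}0.npy',d)
    c=robot.get_calibration(n);print(n,c)
print(robot.get_calibration('wrist'))
E
```

```text
pics
0.0 [0.26408564 0.56581856 0.24043587] [ 0.6900767   0.15255789  0.69054316 -0.15385182] 0.08719675828049116
scene {'camera_matrix': array([[401.84909579,   0.        , 319.85818934],
       [  0.        , 401.84909579, 204.46480971],
       [  0.        ,   0.        ,   1.        ]]), 'R': array([[-0.8715011 , -0.49025453,  0.01167626],
       [-0.34813209,  0.60173692, -0.71883011],
       [ 0.34538368, -0.63052611, -0.69508772]]), 't': array([0.43333586, 0.40179473, 0.65968586])}
side {'camera_matrix': array([[444.27578342,   0.        , 318.97965487],
       [  0.        , 444.27578342, 208.75506149],
       [  0.        ,   0.        ,   1.        ]]), 'R': array([[ 1.49020189e-01, -9.88834150e-01, -8.56343309e-05],
       [-7.40038772e-01, -1.11468561e-01, -6.63262675e-01],
       [ 6.55847238e-01,  9.89029017e-02, -7.48386676e-01]]), 't': array([-0.21647978,  0.52195314,  0.65114781])}
{'camera_matrix': array([[318.71791521,   0.        , 323.58165057],
       [  0.        , 318.71791521, 197.60194074],
       [  0.        ,   0.        ,   1.        ]]), 'mount': array([[ 1.26174396e-03, -2.92534979e-01,  9.56253990e-01,
        -1.43063177e-01],
       [ 9.99999048e-01,  9.03797804e-04, -1.04297634e-03,
         5.14038653e-04],
       [-5.59153195e-04,  9.56254396e-01,  2.92535841e-01,
        -7.95795472e-02],
       [ 0.00000000e+00,  0.00000000e+00,  0.00000000e+00,
         1.00000000e+00]])}
```

View pics/scene0.png

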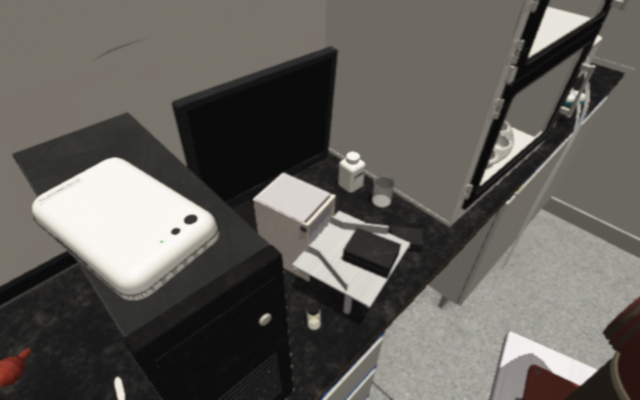

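View pics/side0.png

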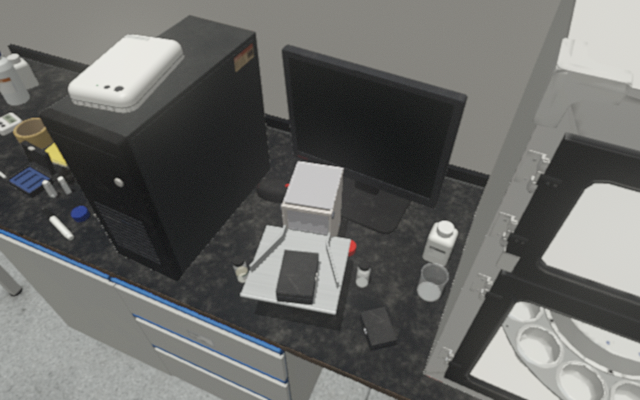

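The side view shows the lane (about 245–350, 228–305) with the black case at (298,275), the white box at (313,200), and the smaller look-alike on the worktop at (378,327). Next I'll locate the lane, box and case from depth and rays in both views.

```bash
cat > h.py <<'E'
import numpy as np,cv2
from plant import robot
def cam(n,pose=None):
    c=robot.get_calibration(n);K=c['camera_matrix']
    if n=='wrist':
        from scipy.spatial.transform import Rotation as Ro
        p,q=pose;Rt=Ro.from_quat([q[1],q[2],q[3],q[0]]).as_matrix();M=c['mount']
        Rw=Rt@M[:3,:3];o=Rt@M[:3,3]+p
    else: Rw=c['R'].T;o=-Rw@c['t']
    return K,Rw,o
def cloud(d,C):
    K,R,o=C;v,u=np.mgrid[:d.shape[0],:d.shape[1]]
    r=np.stack([(u-K[0,2])/K[0,0],(v-K[1,2])/K[1,1],np.ones(d.shape)],-1)*d[...,None]
    return r@R.T+o
def ray(uv,C,z):
    K,R,o=C;uv=np.atleast_2d(uv).astype(float)
    r=np.c_[(uv-K[:2,2])/K[[0,1],[0,1]],np.ones(len(uv))]@R.T
    return o+r*((z-o[2])/r[:,2])[:,None]
E
python3 - <<'E'
from h import *
for n in('scene','side'):
    img=cv2.imread(f'pics/{n}0.png');d=np.load(f'pics/{n}0.npy');C=cam(n);P=cloud(d,C);print(n,'cam at',C[2])
    g=img.max(2);z=P[...,2]
    ok=(d>0)&(P[...,0]>.2)&(P[...,0]<1)&(abs(P[...,1])<.6)
    for nm,m in(('lane',ok&(abs(z-.1)<.006)&(g>110)),('case',ok&(abs(z-.136)<.012)&(g<70)),('boxtop',ok&(abs(z-.187)<.01)&(g>110))):
        k,l,st,ce=cv2.connectedComponentsWithStats(m.astype(np.uint8))
        for i in [i for i in np.argsort(-st[1:,4])[:2]+1 if st[i,4]>60]:
            mm=l==i;zz=np.median(z[mm]);q=P[mm][:,:2].astype(np.float32)
            cn=max(cv2.findContours(mm.astype(np.uint8),0,1)[0],key=len)[:,0]
            # ray-cast contour on the median plane
            rc=ray(cn,C,zz)[:,:2].astype(np.float32)
            b=cv2.minAreaRect(rc);print(nm,st[i],'z',zz.round(4),'rect c',np.round(b[0],4),'sz',np.round(b[1],4),'ang',round(b[2],1),'corners',cv2.boxPoints(b).round(3).tolist())
s=cv2.imread('pics/side0.png')[150:320,220:400];a=cv2.imread('pics/scene0.png')[160:320,240:420]
cv2.imwrite('pics/c0.png',np.hstack([cv2.resize(s,(400,378),interpolation=2),cv2.resize(a,(400,378),interpolation=2)]))
E
```

```text
scene cam at [0.28968559 0.38661931 0.74230195]
lane [ 259  222  128   85 3263] z 0.1004 rect c [ 0.5418 -0.0906] sz [0.1521 0.2941] ang 86.9 corners [[0.39100000262260437, -0.1589999943971634], [0.6850000023841858, -0.17399999499320984], [0.6930000185966492, -0.023000000044703484], [0.39899998903274536, -0.007000000216066837]]
lane [374 232  36  42 282] z 0.1002 rect c [ 0.4067 -0.1587] sz [0.064  0.1097] ang 40.8 corners [[0.34700000286102295, -0.1379999965429306], [0.4180000126361847, -0.22100000083446503], [0.46700000762939453, -0.17900000512599945], [0.39500001072883606, -0.09600000083446503]]
case [ 344  228   55   44 1400] z 0.1357 rect c [ 0.4429 -0.1064] sz [0.0953 0.0777] ang 2.1 corners [[0.39399999380111694, -0.0689999982714653], [0.3970000147819519, -0.1469999998807907], [0.492000013589859, -0.14300000667572021], [0.48899999260902405, -0.06599999964237213]]
case [217 140 112  60 823] z 0.1365 rect c [ 0.7398 -0.227 ] sz [0.3283 0.0264] ang 69.5 corners [[0.6700000166893005, -0.37599998712539673], [0.6949999928474426, -0.38499999046325684], [0.8100000023841858, -0.0780000
[... 1622 characters left out ...]
001287460327], [0.6980000138282776, -0.382999986410141], [0.8230000138282776, -0.027000000700354576], [0.7960000038146973, -0.017999999225139618]]
boxtop [ 281  161   62   55 2281] z 0.1849 rect c [ 0.617  -0.1138] sz [0.1036 0.1392] ang 86.7 corners [[0.5450000166893005, -0.16200000047683716], [0.6830000281333923, -0.17000000178813934], [0.6890000104904175, -0.06599999964237213], [0.550000011920929, -0.057999998331069946]]
boxtop [462 112  48  19 348] z 0.187 rect c [ 0.89   -0.4811] sz [0.1083 0.0334] ang 75.4 corners [[0.8600000143051147, -0.5289999842643738], [0.8930000066757202, -0.5379999876022339], [0.9200000166893005, -0.43299999833106995], [0.8880000114440918, -0.42399999499320984]]
```

View pics/c0.png

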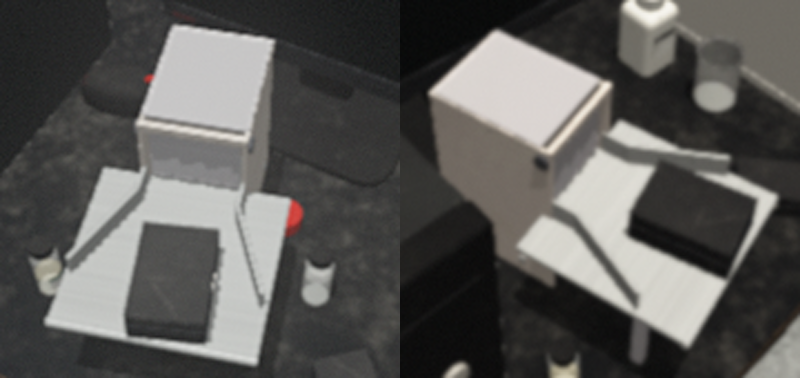

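The crops show the case nearly aligned with the lane: its near end sits close to the lane's front edge and the flap is shut. Next: the exact case pose, and the free space for the sweep past the PC tower.

```bash
python3 - <<'E'
from h import *
from scipy.spatial.transform import Rotation as Ro
O=np.array([.5576,-.1071]);a=np.deg2rad(-3.6);T=np.array([[np.cos(a),np.sin(a)],[-np.sin(a),np.cos(a)]])
al=[]
for n in('scene','side'):
    img=cv2.imread(f'pics/{n}0.png');d=np.load(f'pics/{n}0.npy');C=cam(n);P=cloud(d,C);z=P[...,2];X=P[...,:2]
    near=(np.abs(X-[.443,-.106]).max(-1)<.09)&(d>0)
    m=near&(z>.129)&(z<.142)&(img.max(2)<90)
    q=X[m];b=cv2.minAreaRect(((q-O)@T.T*1000).astype(np.float32));print(n,'case in chute mm',b, 'z',np.median(z[m]))
    m=near&(z>.131)&(z<.142)&(img.max(2)<90);c=((X[m]-O)@T.T*1000);print(np.percentile(c,[1,50,99],axis=0).round(1))
    w=(img.max(2)>110)&(abs(z-.185)<.006)&(np.abs(X-[.62,-.11]).max(-1)<.1)
    b=cv2.minAreaRect(X[w].astype(np.float32));print('box',b)
    l=(img.max(2)>110)&(abs(z-.1)<.004)&(np.abs(X-[.47,-.1]).max(-1)<.13)
    b=cv2.minAreaRect(X[l].astype(np.float32));print('lane',b)
    al.append(P[d>0])
A=np.vstack(al)
for y0 in np.arange(-.4,.75,.1):
    s=A[(A[:,1]>y0)&(A[:,1]<y0+.1)&(A[:,2]>.19)&(A[:,0]>-.0)]
    if len(s): print('y',y0.round(2),'tall things minx',np.percentile(s[:,0],.5).round(3),'maxz',s[:,2].max().round(2))
q=robot.sense()['tool_rot'];print(Ro.from_quat([q[1],q[2],q[3],q[0]]).as_matrix().round(3))
E
```

```text
scene case in chute mm ((-112.48919677734375, -10.613319396972656), (95.60535430908203, 69.92029571533203), 5.579182147979736) z 0.13581272635019231
[[-160.4  -43. ]
 [-114.5   -7.3]
 [ -66.8   25.4]]
box ((0.6243389844894409, -0.1126277893781662), (0.1022988110780716, 0.13585388660430908), 86.27880096435547)
lane ((0.4953874349594116, -0.10496817529201508), (0.18437795341014862, 0.20225383341312408), 86.4500732421875)
side case in chute mm ((-115.44856262207031, -12.345619201660156), (95.36641693115234, 64.35499572753906), 5.373437881469727) z 0.13556516646425643
[[-162.6  -45.8]
 [-119.3  -13.1]
 [ -70.3   20.3]]
box ((0.6225669384002686, -0.11295582354068756), (0.10237547010183334, 0.1380598247051239), 86.84452056884766)
lane ((0.49299320578575134, -0.10391079634428024), (0.1827024519443512, 0.2033306509256363), 86.45743560791016)
y -0.4 tall things minx 0.312 maxz 0.65
y -0.3 tall things minx 0.695 maxz 0.48
y -0.2 tall things minx 0.732 maxz 0.5
y -0.1 tall things minx 0.065 maxz 0.52
y -0.0 tall things minx 0.053 maxz 0.54
y 0.1 tall things minx 0.46 maxz 0.43
y 0.2 tall things minx 0.472 maxz 0.43
y 0.3 tall things minx 0.503 maxz 0.4
y 0.4 tall things minx 1.124 maxz 0.31
y 0.5 tall things minx 1.151 maxz 0.29
y 0.6 tall things minx 1.177 maxz 0.27
y 0.7 tall things minx 1.205 maxz 0.26
[[-0.001  0.423  0.906]
 [-0.001  0.906 -0.423]
 [-1.    -0.002 -0.   ]]
```

```bash
python3 -m creep '[-2,-34,23,-0.03,0,0,0.35, -4,-80,53,-0.08,0,0,0.35, -6,-126,84,-0.13,0,0,0.35, -8,-172,114,-0.18,0,0,0.35, -10,-218,144,-0.23,0,0,0.35, -10,-264,175,-0.28,0,0,0.35, -10,-309,205,-0.33,0,0,0.35, -10,-355,236,-0.38,0,0,0.35, -10,-401,266,-0.43,0,0,0.35, -10,-447,296,-0.47,0,0,0.35]'
cat > st.py <<'E'
from h import *
from scipy.spatial.transform import Rotation as Ro
O=np.array([.560,-.108,0]);F=Ro.from_euler('z',-3.5,degrees=True).as_matrix()
def st():
    s=robot.sense();q=s['tool_rot'];R=Ro.from_quat([q[1],q[2],q[3],q[0]]).as_matrix();p=np.array(s['ee_pos'])
    print('t',round(s['t'],2),'tcp chute mm',(F.T@(p-O)*1000).round(1),'F',np.round(s['contact_force'],1),'gap',round(s['finger_gap'],3),'tip chute',(F.T@(p+.019*R[:,0]-O)*1000).round(1));print((F.T@R).round(3));return s,p,R
def go(x,y,z):
    s,p,R=st();print('tool shift mm',(R.T@(O+F@np.array([x,y,z])/1.-p*1.)*1).round(4) if 0 else (R.T@(O+F@(np.array([x,y,z])/1000)-p)*1000).round(1))
if __name__=='__main__':
    import sys;a=list(map(float,sys.argv[1:]));go(*a) if a else st()
E
python3 st.py -194 -18 180
```

```text
t: 1.35
ee_pos: [0.343, 0.034, 0.2512]
tool_rot: [0.707, -0.013, 0.707, 0.012]
contact_force: [0.4, -0.2, -0.2]
finger_gap: 0.0305
t 1.35 tcp chute mm [-225.3  128.5  251.2] F [ 0.4 -0.2 -0.2] gap 0.031 tip chute [-225.3  128.5  232.2]
[[-0.    -0.096  0.995]
 [-0.002  0.995  0.096]
 [-1.    -0.002 -0.   ]]
tool shift mm [  71.4 -148.7   17.1]
```

```bash
python3 -m creep '[20,-40,4,0,0,0,0.35, 40,-90,9,0,0,0,0.35, 60,-130,14,0,0,0,0.35, 71,-149,17,0,0,0,0.35, 71,-149,17,0,0,0,0.35, 71,-149,17,0,0,0,0.35]'
python3 - <<'E'
from st import *
s,p,R=st()
img,d=robot.snapshot('wrist');C=cam('wrist',(p,s['tool_rot']))
cv2.imwrite('pics/w1.png',img[:,:,::-1]);P=(cloud(d,C)-O)@F*1000
z=P[...,2];g=img.max(2)
m=(abs(z-136)<6)&(g<90)&(P[...,0]<-40)&(P[...,0]>-185)&(abs(P[...,1])<80)&(d>0)
if m.sum(): print('case',cv2.minAreaRect(P[m][:,:2].astype(np.float32)),np.median(z[m]),m.sum())
l=(abs(z-185)<6)&(P[...,0]>-30)&(P[...,0]<160)&(abs(P[...,1])<80)&(d>0)
if l.sum(): print('box',cv2.minAreaRect(P[l][:,:2].astype(np.float32)),l.sum())
l=(abs(z-100)<4)&(P[...,0]>-200)&(P[...,0]<20)&(abs(P[...,1])<110)&(d>0)
if l.sum(): print('lane',cv2.minAreaRect(P[l][:,:2].astype(np.float32)),np.median(z[l]),l.sum())
E
```

```text
t: 2.1
ee_pos: [0.3651, -0.1139, 0.1806]
tool_rot: [0.707, -0.013, 0.707, 0.012]
contact_force: [-0.8, 0.9, -0.1]
finger_gap: 0.0302
t 2.1 tcp chute mm [-194.2  -17.7  180.6] F [-0.8  0.9 -0.1] gap 0.03 tip chute [-194.2  -17.8  161.6]
[[-0.    -0.096  0.995]
 [-0.001  0.995  0.096]
 [-1.    -0.001 -0.   ]]
case ((-137.68312072753906, -11.63797378540039), (50.57821273803711, 67.52568054199219), 5.411952972412109) 135.141667913221 2438
lane ((-122.67935180664062, -27.62236785888672), (127.87042236328125, 86.58287811279297), 89.9158706665039) 99.2857914689593 1296
```

View pics/w1.png

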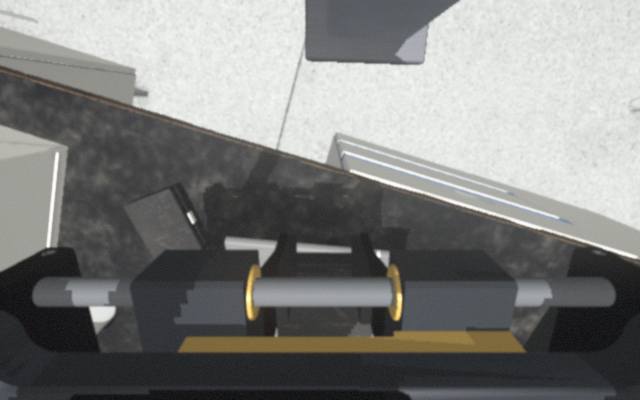

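```bash
python3 -m creep '[10,0.7,0,0,0,0,0.35, 25,0.7,0,0,0,0,0.35, 40,0.7,0,0,0,0,0.35, 49,0.7,0,0,0,0,0.35, 49,0.7,4,0,0,0,0.35, 49,0.7,8,0,0,0,0.35, 49,0.7,12,0,0,0,0.35, 49,0.7,15,0,0,0,0.35, 49,0.7,18,0,0,0,0.35, 49,0.7,20,0,0,0,0.35]'
python3 st.py
python3 -m creep '[0,0,2,0,0,0,0.35, 0,0,4,0,0,0,0.35, 0,0,7,0,0,0,0.35, 0,0,10,0,0,0,0.35, 0,0,14,0,0,0,0.35, 0,0,18,0,0,0,0.35, 0,0,22,0,0,0,0.35]'
python3 st.py
```

```text
t: 3.4
ee_pos: [0.3855, -0.1124, 0.1319]
tool_rot: [0.707, -0.013, 0.707, 0.012]
contact_force: [-0.4, 0.9, 0.5]
finger_gap: 0.0307
t 3.4 tcp chute mm [-173.9  -15.1  131.9] F [-0.4  0.9  0.5] gap 0.031 tip chute [-173.9  -15.1  112.9]
[[ 0.    -0.097  0.995]
 [-0.002  0.995  0.097]
 [-1.    -0.002  0.   ]]
t: 4.28
ee_pos: [0.4077, -0.1116, 0.1318]
tool_rot: [0.707, -0.013, 0.707, 0.012]
contact_force: [-0.7, -0.1, 0.7]
finger_gap: 0.0304
t 4.28 tcp chute mm [-151.8  -12.9  131.8] F [-0.7 -0.1  0.7] gap 0.03 tip chute [-151.8  -13.   112.8]
[[ 0.    -0.097  0.995]
 [-0.002  0.995  0.097]
 [-1.    -0.002  0.   ]]
```

```bash
cat > case.py <<'E'
from st import *
import sys
def case(view=None):
    for n in('scene','side'):
        img,d=robot.snapshot(n);C=cam(n);P=(cloud(d,C)-O)@F*1000;z=P[...,2]
        m=(z>131)&(z<140)&(img.max(2)<90)&(abs(P[...,1])<60)&(P[...,0]>-175)&(P[...,0]<10)&(d>0)
        k,l,s,c=cv2.connectedComponentsWithStats(m.astype(np.uint8));
        if k>1:
            m=l==1+s[1:,4].argmax();print(n,m.sum(),cv2.minAreaRect(P[m][:,:2].astype(np.float32)))
        if view: cv2.imwrite(f'pics/{view}_{n}.png',img[:,:,::-1])
    if view:
        A=cv2.imread(f'pics/{view}_side.png')[150:320,220:400];B=cv2.imread(f'pics/{view}_scene.png')[160:320,240:420]
        cv2.imwrite(f'pics/{view}.png',np.hstack([cv2.resize(A,(400,378),interpolation=2),cv2.resize(B,(400,378),interpolation=2)]))
case(sys.argv[1] if len(sys.argv)>1 else None)
E
python3 case.py p1
```

```text
scene 635 ((-69.28533172607422, -4.797767639160156), (52.34096908569336, 70.05599212646484), 4.939825534820557)
side 64 ((-134.53050231933594, -7.50338077545166), (9.867098808288574, 29.02129554748535), 2.6112146377563477)
```

View pics/p1.png

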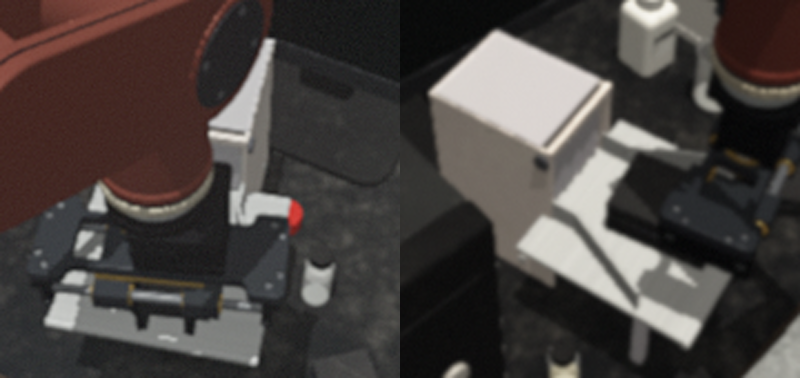

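```bash
python3 -m creep '[0,0,3,0,0,0,0.35, 0,0,7,0,0,0,0.35, 0,0,11,0,0,0,0.35, 0,0,15,0,0,0,0.35, 0,0,19,0,0,0,0.35, 0,0,23,0,0,0,0.35, 0,0,26,0,0,0,0.35, 0,0,28,0,0,0,0.35, 0,0,28,0,0,0,0.35]'
python3 -m creep '[0,0,-5,0,0,0,0.35, -2,0,-12,0,-0.08,0,0.35, -2,0,-20,0,-0.2,0,0.35, -2,0,-25,0,-0.3,0,0.35, -2,0,-25,0,-0.4,0,0.35, -2,0,-25,0,-0.5,0,0.35, -2,0,-25,0,-0.5,0,0.35]'
python3 case.py; python3 st.py
```

```text
t: 5.5
ee_pos: [0.4362, -0.1107, 0.1321]
tool_rot: [0.707, -0.013, 0.707, 0.012]
contact_force: [-0.4, -1.2, -0.0]
finger_gap: 0.0306
t: 6.38
ee_pos: [0.4097, -0.1115, 0.133]
tool_rot: [0.86, -0.009, 0.51, 0.014]
contact_force: [-0.5, -0.3, 0.0]
finger_gap: 0.0305
scene 1263 ((-64.92219543457031, -4.730049133300781), (95.45559692382812, 71.25635528564453), 6.423648357391357)
side 743 ((-56.747493743896484, -4.700275421142578), (75.3263931274414, 65.32615661621094), 5.954409599304199)
t 6.47 tcp chute mm [-148.3  -13.2  134.5] F [ 0.7 -0.3  0.9] gap 0.03 tip chute [-139.2  -12.4  117.9]
[[ 0.478 -0.096  0.873]
 [ 0.044  0.995  0.085]
 [-0.878 -0.003  0.48 ]]
```

```bash
python3 -m creep '[3,0,3,0,0,0,0.35, 6,0,7,0,0,0,0.35, 8,0,10,0,0,0,0.35, 9.5,0,12,0,0,0,0.35, 11.3,0,14.5,0,0,0,0.35, 13.8,0.8,19.1,0.01,0,-0.005,0.35, 16.3,1.6,23.6,0.02,0,-0.011,0.35, 18.8,2.4,28.2,0.03,0,-0.016,0.35, 21.3,3.2,32.7,0.04,0,-0.022,0.35, 23.8,4.1,37.3,0.05,0,-0.027,0.35]'
python3 case.py p2;python3 st.py
```

```text
t: 7.72
ee_pos: [0.4555, -0.1064, 0.1315]
tool_rot: [0.86, 0.005, 0.51, -0.01]
contact_force: [-0.9, 0.9, 0.1]
finger_gap: 0.0304
scene 1117 ((-35.818607330322266, -2.171478271484375), (93.14276885986328, 70.51016998291016), 2.4316604137420654)
side 437 ((-15.719156265258789, -1.4800605773925781), (50.29750061035156, 66.57843780517578), 1.5271451473236084)
t 7.83 tcp chute mm [-104.3   -4.6  131.6] F [-0.5  0.3 -0.3] gap 0.031 tip chute [-95.2  -4.3 115. ]
[[ 0.48  -0.039  0.877]
 [ 0.017  0.999  0.036]
 [-0.877 -0.002  0.48 ]]
```

View pics/p2.png

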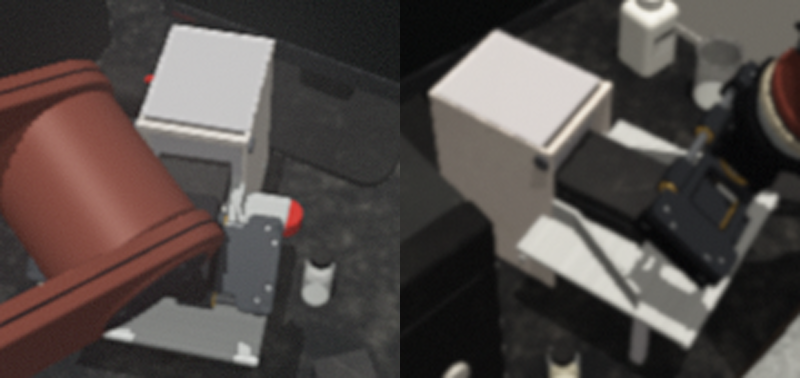

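```bash
python3 -m creep '[2.4,0.8,4.4,0.01,0,-0.005,0.35, 4.8,1.6,8.8,0.02,0,-0.01,0.35, 7.3,2.4,13.3,0.03,0,-0.016,0.35, 9.7,2.7,17.7,0.033,0,-0.018,0.35, 12.1,2.5,22,0.033,0,-0.018,0.35, 14.5,2.3,26.4,0.033,0,-0.018,0.35, 16.9,2.1,30.8,0.033,0,-0.018,0.35, 19.3,1.9,35.2,0.033,0,-0.018,0.35, 21.2,1.8,38.7,0.033,0,-0.018,0.35]'
python3 case.py p3;python3 st.py
```

```text
t: 8.95
ee_pos: [0.5002, -0.1055, 0.1317]
tool_rot: [0.86, 0.014, 0.51, -0.026]
contact_force: [-0.4, -0.9, 0.9]
finger_gap: 0.0306
scene 431 ((-8.558605194091797, -0.9364471435546875), (36.6466064453125, 69.26771545410156), 0.6296349763870239)
side 10 ((4.672060489654541, -31.591686248779297), (3.924988031387329, 9.379131317138672), 49.82562255859375)
t 9.05 tcp chute mm [-59.8  -1.2 131.8] F [-0.5 -0.3 -0.3] gap 0.031 tip chute [-50.7  -1.2 115.1]
[[ 0.48  -0.002  0.877]
 [-0.001  1.     0.003]
 [-0.877 -0.002  0.48 ]]
```

View pics/p3.png

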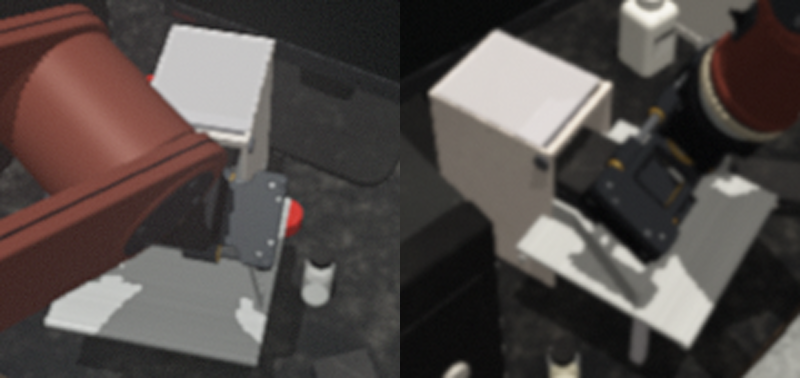

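The case is straight in the opening (yaw 0.6°, y −1), about at the tipping point. I'll push gently a little further.

```bash
python3 -m creep '[1.9,0,3.5,0,0,0,0.35, 3.8,0,7,0,0,0,0.35, 5.8,0,10.5,0,0,0,0.35, 7.7,0,14,0,0,0,0.35, 9.6,0,17.5,0,0,0,0.35, 9.6,0,17.5,0,0,0,0.35, 9.6,0,17.5,0,0,0,0.35, 9.6,0,17.5,0,0,0,0.35]'
python3 case.py p4;python3 st.py
```

```text
t: 10.05
ee_pos: [0.5201, -0.1067, 0.1317]
tool_rot: [0.86, 0.014, 0.51, -0.026]
contact_force: [-0.7, -0.4, 0.9]
finger_gap: 0.0304
t 10.15 tcp chute mm [-39.9  -1.2 131.8] F [-0.6  0.6  0.9] gap 0.03 tip chute [-30.7  -1.2 115.2]
[[ 0.48  -0.002  0.877]
 [-0.001  1.     0.003]
 [-0.877 -0.002  0.48 ]]
```

View pics/p4.png

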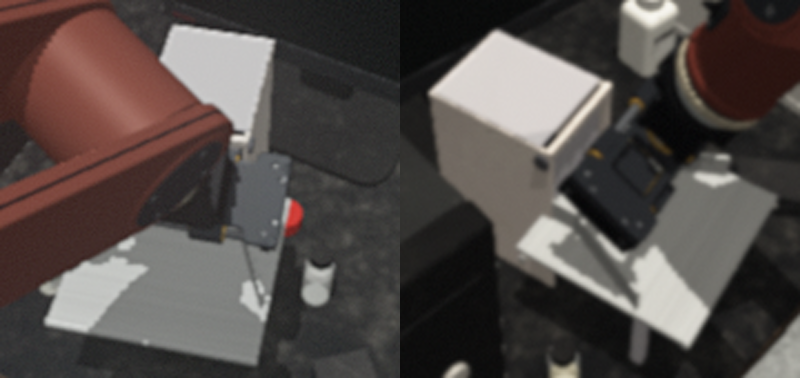

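The case is no longer seen on the lane, and the flap looks down. I'll draw back and check.

```bash
python3 -m creep '[-8,0,-14,0,0,0,0.35, -18,0,-33,0,0,0,0.35, -30,0,-55,0,0,0,0.35, -42,0,-77,0,0,0,0.35, -60,0,-85,0,0,0,0.35, -85,0,-75,0,0,0,0.35, -110,0,-60,0,0,0,0.35, -118,0,-50,0,0,0,0.35, -118,0,-50,0,0,0,0.35]'
python3 st.py; python3 - <<'E'
from st import *
out=[]
for n,(r0,r1,c0,c1) in (('side',(150,320,220,400)),('scene',(160,320,240,420))):
    img,d=robot.snapshot(n);P=(cloud(d,cam(n))-O)@F*1000
    cv2.imwrite(f'pics/f_{n}.png',img[:,:,::-1]);out.append(cv2.resize(img[r0:r1,c0:c1,::-1],(400,378),interpolation=2))
    m=(abs(P[...,1])<36)&(P[...,2]>110)&(P[...,2]<160)&(P[...,0]>-25)&(P[...,0]<60)&(d>0)
    print(n,'flap pts',m.sum(),np.percentile(P[m],[5,50,95],axis=0).round(1).tolist() if m.sum() else '')
cv2.imwrite('pics/f.png',np.hstack(out))
E
```

```text
t: 11.28
ee_pos: [0.4204, -0.1008, 0.2119]
tool_rot: [0.86, 0.014, 0.509, -0.026]
contact_force: [-0.4, 0.4, -0.0]
finger_gap: 0.0306
t 11.28 tcp chute mm [-139.8   -1.3  211.9] F [-0.4  0.4 -0. ] gap 0.031 tip chute [-130.7   -1.3  195.2]
[[ 0.481 -0.002  0.876]
 [-0.002  1.     0.003]
 [-0.876 -0.003  0.481]]
side flap pts 365 [[1.7, -32.7, 113.5], [3.4, -11.3, 142.7], [4.8, 27.0, 158.5]]
scene flap pts 297 [[4.2, -32.5, 113.6], [5.1, -0.1, 136.7], [5.8, 31.3, 157.4]]
```

View pics/f.png

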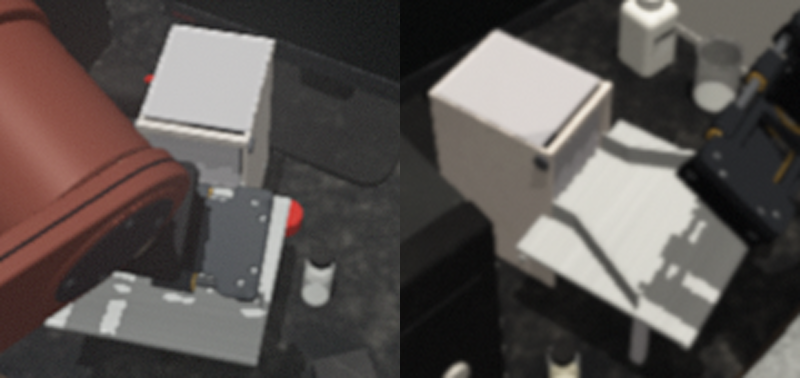

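The lane is empty. The flap points form an upright plane at x ≈ 3–5 mm over z 113–158, so the flap is shut. The robot is clear of everything.

```bash
python3 -c "
from plant import robot
print(robot.hand_in())"
```

```text
the job is handed in; nothing more can be done
None
```

I pushed the case down its lane and through the flap into the chute box, drew back and handed the job in at about 11.4 s of the 37 s allowed. The hand-in reports no verdict.

I used two part-closed fingertips as a flat pusher. They turned the case from about 5.5° askew to within 1° of straight on the way, and it tipped in on its own. I tilted the tool for the last stretch so the gripper body stayed clear of the lintel.

**What the last checks showed:**
- **Lane:** it is empty in both fixed views.
- **Flap:** it measures as an upright plane at x ≈ 3–5 mm of the chute, which means shut.
- **Forces:** the measured tool force stayed around 1 N wherever I read it, at the end of each move.
- **Robot:** it ended clear of everything, with the fingertips about 130 mm back from the opening and 195 mm up.
- **Other things:** the vials, bottle, beaker and cap look unmoved in the pictures; I did not measure them. I did not check the mouse.

**Not confirmed:** I could not see the case inside the box, because its top looks opaque in the pictures. That it rests at the back wall is inferred from the empty lane and the shut flap.

**Disagreements:** my chute-origin estimates differed by about 4 mm between methods, and I used the value in between. The side camera gave poor case readings once the arm blocked its view, so there I relied on the scene camera.

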